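# Set up the stencil bench for one spray sample

### The job

Lay the wooden panel flat on the middle of the plywood spray board, lengthwise, and the metal stencil squarely on top of it, handle up. Slide the steel post into the dark base until its black mark meets the base's top. Stand the spray can midway between board and base and the squat tin midway between board and nozzle block, upright on the table, and leave the glass jar where it is.

Things in the scene. Friction and masses are not known exactly. Their poses are not given: they have to be found in the camera images.
- board: spray board, fixed: flat plywood slab 160 x 110 x 10 mm with a thin black stripe along each long edge; its top is 10 mm above the table. Origin at the centre of its underside, on the table; x along its 160 mm length, y along its 110 mm width, z up.
- post_base: post base, fixed: dark steel block 70 x 70 x 60 mm high with one upright round bore 28 mm wide and 40 mm deep (blind, chamfered mouth) in the middle of its top. Origin at the centre of its underside, on the table; z up. It stands beside one long side of the spray board, its centre about 195 to 220 mm from the board's centre; which side varies.
- nozzle_block: nozzle block, fixed: wooden block 70 x 60 x 30 mm high carrying six little black and white spray nozzles, 42 mm high in all. Origin at the centre of its underside, on the table; z up. It stands beside the other long side of the board, about 195 to 220 mm from centre to centre.
- panel_center (a point): centre of the loose wooden panel, a plain pale wood slab 110 x 50 x 18 mm lying flat on the table, 70 g; x along its 110 mm length, y across its 50 mm width (the width to grip), z up.
- stencil_grip (a point): centre of the black bar handle of the loose metal stencil: an aluminium plate 100 x 50 x 5 mm lying flat on the table, with a bar handle 40 mm long (x), 14 mm wide (y) standing up from the plate's middle from 5 to 35 mm above its underside. The point is 20 mm above the underside; x along the plate's length, z up. 90 g.
- post_center (a point): centre of the loose steel post, a tube 25 mm across and 110 mm long standing upright on the table, the point 55 mm above its lower end; z up along the tube. A black band round it has its lower edge 40 mm above the lower end; pushed to the bottom of the bore, 40 mm deep, the mark is at the top of the base. 120 g.
- can_center (a point): centre of the loose small spray can, 45 mm across and 105 mm high over all (straight body to 85 mm, then a shoulder and a narrow nozzle), bare aluminium with a paper label, standing upright on the table; the point is 52.5 mm above its underside; z up. 140 g.
- tin_center (a point): centre of the loose squat paint tin, a plain steel cylinder 56 mm across and 60 mm high with a flat lid, standing upright on the table; the point is 30 mm above its underside; z up. 220 g.
- jar_center (a point): centre of an amber glass jar with a steel lid, 60 mm across and 85 mm high, standing loose near the far edge of the work area: to be left where it is.

How it is judged:
At the end, for the whole second after the job is handed in: Panel flat on board (15 mm, 0.2 rad), stencil flat on panel (12 mm, 0.2 rad), post in bore to its mark (5 mm); can upright on the table between board and post base, tin between board and nozzle block: under 132 mm from board, 122 from block, 30 from board's y axis (centres). All at rest (horizontal distance between panel_center and board below 0.015 m and angle between the x axis of panel_center and the x axis of board, either way round below 0.2 rad and angle between each of panel_center, stencil_grip, can_center, tin_center's own z axis and vertical below 0.08 rad and z of panel_center in the frame of board between 0.015 and 0.023 m and horizontal distance between stencil_grip and panel_center below 0.012 m and angle between the x axis of stencil_grip and the x axis of panel_center, either way round below 0.2 rad and z of stencil_grip in the frame of panel_center between 0.025 and 0.033 m and horizontal distance between post_center and post_base below 0.008 m and angle between post_center's own z axis and vertical below 0.12 rad and z of post_center in the frame of post_base between 0.07 and 0.08 m and horizontal distance between each of can_center, tin_center and board below 0.132 m and horizontal distance between can_center and post_base below 0.122 m and x of can_center in the frame of board between -0.03 and 0.03 m and height (world z) of can_center between 0.0475 and 0.0575 m and horizontal distance between tin_center and nozzle_block below 0.122 m and x of tin_center in the frame of board between -0.03 and 0.03 m and height (world z) of tin_center between 0.025 and 0.035 m and linear speed of each of panel, stencil, post, can, tin below 0.02 m/s); the robot touches nothing.
It fails at once if the glass jar is moved more than 30 mm (distance of jar_center from where it was at the start of the episode above 0.03 m).
It also fails if it takes over 138 s, if anything falls off the work surface, if the arm or the gripper's body presses on something with over 40 N, if the wrist force passes 120 N, or if a joint passes its speed limit or range.

### The arm

A 6-joint arm with a two-finger parallel gripper is mounted at the origin on the work surface. World frame = base frame: x ahead of the robot, y to its left, z up, the work surface at z = 0. Lengths are in m, angles in rad, forces in N, time in s.
With the tool pointing down it reaches from about 0.4 to 0.825 m from the base axis. Payload 7 kg.
Tool frame: the origin (TCP) lies on the centre line of the jaws, within the pads' length; the fingertips stand arm.tip_reach ahead of it and the grasp point (between the pads) lies 5 mm behind it (arm.tip_reach is the distance from the TCP to the fingertips, in m); z points along the fingers, y is the line along which they close (so a half turn about z gives the same grasp; the last joint's range is limited). The gripper opens to 88 mm and grips with 3 to 60 N. Pads are 19 mm wide; open, the fingers measure 130 mm over their backs; the gripper's body (78 mm by 193 mm) begins 47 mm behind the grasp point.
Start: joints at [1.433, 0.359, 0.012, 0, -1.224, -0.288], TCP at [0.279, 0.615, 0.241] pointing down, gripper open.
Joint ranges: [-3.07, 3.07], [-1.43, 2.12], [-1.02, 1.25], [-3.03, 1.67], [-3.05, -0], [-3.03, 3.03]. Speed limits (rad/s): [2.39, 2.39, 3.01, 3.14, 3.14, 3.14].

### API

Orientations are given as [roll, pitch, yaw] about the fixed x, y, z axes, in that order (R = Rz(yaw) Ry(pitch) Rx(roll)).
In Python, from station import status, optics, order, arm gives the robot as it stands. The module is installed in compiled form; this text tells all that it offers.
- The arm moves only by the shell command python3 -m jog 'ROWS' [FORCE]. ROWS is JSON, a list of rows, each a list of 3 entries, a list of its own where there are three numbers: the gripper command: -1 is shut, 1 is fully open, values between are in proportion, then the shift along the tool's x, y, z in mm, then the turn about the tool's z in rad. A call has 1 to 20 rows; each row is the pose to reach, as a shift and turn from the pose commanded when the call began, along the tool's axes at that moment; what a row does not reach only later rows make up. A row lasts 1/8 s, in which the tool goes at most 62.5 mm and 10.7 degrees, less where a joint would pass 70% of its speed; a pose out of reach is approached as far as the arm can. A call with a gripper value outside its range is refused whole. The fingers move at their own pace and stop on an object; FORCE is the grip in N (left out, the last holds). Time passes only in rows, so rows that repeat a pose let the fingers close. It gives the time, the measured TCP pose, the force, the opening and the grip force at its end, in the units of the state.
- status.get_state(): the state, without advancing time (a new reading comes with each control period).
- optics.grab_frame(name): name is "scene" or "top" or "wrist"; returns a dict with "color" (384x512x3 uint8, red, green, blue), "mtx" (3x3 intrinsics, pixels), "cam_to_world" (4x4, takes a point from camera to world coordinates). Camera axes: x right, y down, z forward; pixel columns grow to the right and rows downward; lengths in m; the calibration is good to about 2 mm. A picture is of the moment at which its call begins. There is no depth.
- order.job_done(): hands the job in; it is judged then, once.
The state is a dict: "t": time; "q": joint angles; "qd": joint speeds; "joint_efforts": joint torques, N m; "eef_pos": TCP position; "ee_rot": TCP orientation; "force": force on the tool from outside, world axes, zero at the start; "moment": the same for the moment, N m; "width": finger opening in m; "gripper_force": force on a finger pad.
Only numpy, scipy, OpenCV 4.12 (cv2) and the standard library are available. Lean on these libraries where they do the work, as an engineer would, in place of code of your own. Each camera call takes 0.05 s, during which the arm holds its last target. There are 200 camera calls.

## Working session

There is one attempt and no reset: what is moved stays moved. The work goes in short steps, Python scripts to look and compute and a shell command to move; the robot and the scene stay as the last step left them, time stands still between calls to the robot, and variables do not carry over. Pictures are saved under pics/ and viewed, at most 16 in all, crops included, and the job is handed in when it is done.

```bash
mkdir -p pics
python3 - <<'E'
from station import status, optics, arm
import cv2, numpy as np
s=status.get_state(); print(s, arm.tip_reach)
np.set_printoptions(precision=4,suppress=True)
for n in("top","scene"):
    f=optics.grab_frame(n); cv2.imwrite(f"pics/{n}0.png",cv2.resize(f["color"][...,::-1],(800,600),interpolation=cv2.INTER_CUBIC)); print(n,f["mtx"],f["cam_to_world"]); np.savez(f"pics/{n}0.npz",**f)
E
```

```text
{'t': 0.0, 'q': array([ 1.43311423e+00,  3.59384219e-01,  1.10450469e-02, -3.55673283e-04,
       -1.22411076e+00, -2.88099691e-01]), 'qd': array([ 0.00140021, -0.00065429,  0.00164848,  0.00037068,  0.00074589,
        0.00124992]), 'joint_efforts': array([-7.85475295e-04, -5.82718956e+01,  2.93055832e+01,  6.99716449e+00,
        6.88796034e-03, -1.61645589e-04]), 'eef_pos': array([0.27862404, 0.61428544, 0.2396174 ]), 'ee_rot': array([ 3.13991219e+00, -1.49312197e-04, -4.25902792e-01]), 'force': array([-0.66947047,  0.17498381, -0.70918606]), 'moment': array([ 0.00893201,  0.01595722, -0.01614091]), 'gripper_force': 0.0, 'width': 0.0873919029136659} 0.014
top [[459.0415   0.     252.8381]
 [  0.     459.0415 201.1552]
 [  0.       0.       1.    ]] [[-0.0144 -0.9843  0.1759  0.3847]
 [-0.9998  0.0164  0.0101 -0.0116]
 [-0.0129 -0.1757 -0.9844  1.3453]
 [ 0.      0.      0.      1.    ]]
scene [[408.3532   0.     257.2538]
 [  0.     408.3532 189.1218]
 [  0.       0.       1.    ]] [[ 0.4882  0.676  -0.552   1.2718]
 [ 0.8726 -0.3683  0.3208 -0.4044]
 [ 0.0135 -0.6383 -0.7697  1.0087]
 [ 0.      0.      0.      1.    ]]
```

View pics/top0.png

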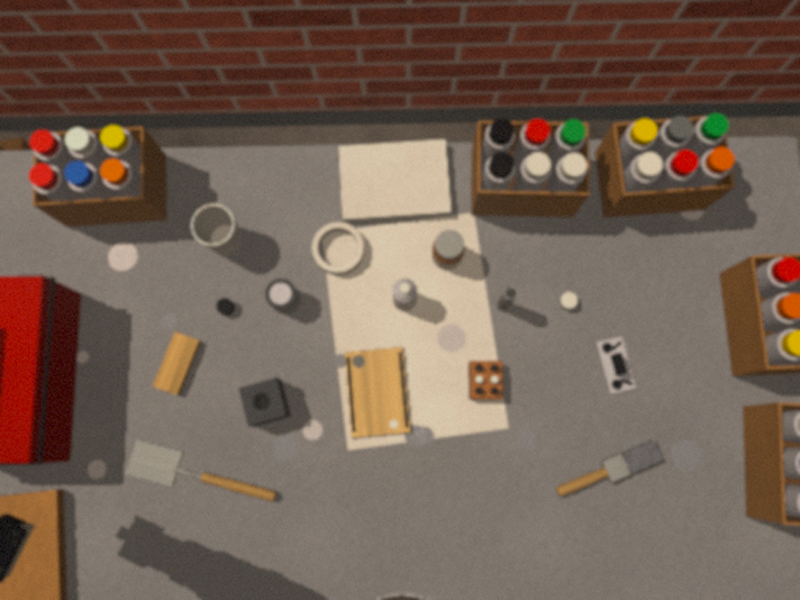

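View pics/scene0.png

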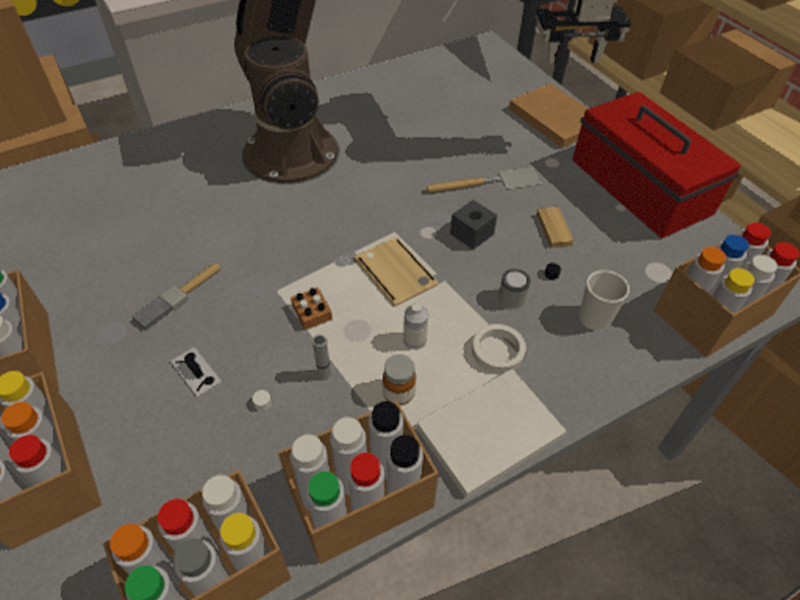

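The top view (800x600) shows the panel at (177,363), base (264,402), board (378,392), nozzle block (487,380), stencil (616,364), post (507,298), can (403,293), tin (280,293) and jar (448,246). The scene view shows the same objects. Next I measure them with colour masks.

```bash
cat > h.py <<'E'
import numpy as np, cv2
def ray(f,uv,z):
    uv=np.atleast_2d(np.asarray(uv,float)); d=np.c_[uv,np.ones(len(uv))]@np.linalg.inv(f["mtx"]).T@f["cam_to_world"][:3,:3].T
    o=f["cam_to_world"][:3,3]; return o+d*((z-o[2])/d[:,2])[:,None]
def proj(f,p):
    T=np.linalg.inv(f["cam_to_world"]); c=T[:3,:3]@np.asarray(p)+T[:3,3]; v=f["mtx"]@c; return v[:2]/v[2]
def blob(f,m,win,z):
    x0,y0,x1,y1=win; w=np.zeros(m.shape,np.uint8); w[y0:y1,x0:x1]=m[y0:y1,x0:x1]
    cs,_=cv2.findContours(w,cv2.RETR_EXTERNAL,cv2.CHAIN_APPROX_NONE)
    if not cs: return None
    c=max(cs,key=cv2.contourArea)[:,0]; p=ray(f,c,z)[:,:2]
    (cx,cy),(a,b),ang=cv2.minAreaRect((p*1000).astype(np.float32))
    if a<b: a,b,ang=b,a,ang+90
    return c,np.array([cx,cy,a,b]),(ang+90)%180-90
E
cat > m.py <<'E'
from h import *
f=dict(np.load("pics/top0.npz")); im=f["color"]; hsv=cv2.cvtColor(cv2.medianBlur(im,3),cv2.COLOR_RGB2HSV)
H,S,V=[hsv[...,i].astype(int) for i in range(3)]
wood=((S>85)&(H<28)&(V>60)).astype(np.uint8)
W={"panel":(wood,(90,205,135,262),.018),"board":(wood,(215,215,270,285),.010),"nozz":(wood,(295,225,328,262),.030),
"base":((V<75).astype(np.uint8),(148,235,190,278),.06),"sten":(((V>125)&(S<60)).astype(np.uint8),(375,208,415,258),.005)}
o=cv2.resize(im[...,::-1][140:290,90:420],None,fx=2.4,fy=2.4,interpolation=cv2.INTER_CUBIC)
for k,(m,w,z) in W.items():
    r=blob(f,m,w,z)
    if r is None: print(k,None);continue
    print(k,np.round(r[1]),round(r[2],1)); cv2.polylines(o,[((r[0]-[90,140]+.5)*2.4).astype(np.int32)],True,(0,255,0),1)
cv2.imwrite("pics/o1.png",o)
E
python3 m.py
```

```text
panel [537. 412. 113.  56.] -19.7
board [479.  38. 161. 112.] 4.4
nozz [ 496. -162.   69.   63.] -0.9
base [458. 232.  73.  72.] -74.7
sten [ 524. -410.  147.  114.] -3.5
```

View pics/o1.png

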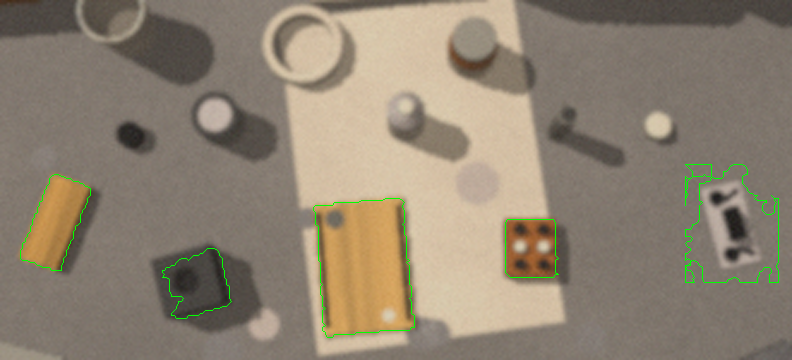

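The overlay shows the panel, board and nozzle block outlined to their true sizes. The tin lid is at crop (214,114), can tip (406,105), post top (568,113) and bore (184,281). The stencil mask is too loose, so I tighten it and triangulate the rest.

```bash
cat > m2.py <<'E'
from h import *
f=dict(np.load("pics/top0.npz")); g=dict(np.load("pics/scene0.npz")); im=f["color"]
hsv=cv2.cvtColor(cv2.medianBlur(im,3),cv2.COLOR_RGB2HSV); V=hsv[...,2]
for t in(150,165,180):
    m=cv2.morphologyEx((V>t).astype(np.uint8),cv2.MORPH_CLOSE,np.ones((7,7)))
    r=blob(f,m,(375,208,415,258),.005); print("sten",t,None if r is None else (np.round(r[1]),r[2]))
h=cv2.morphologyEx((V<60).astype(np.uint8),cv2.MORPH_OPEN,np.ones((3,3)))
r=blob(f,h,(375,215,415,248),.035); print("handle",r and (np.round(r[1]),r[2]))
for t in(70,80,90):
  r=blob(f,(V<t).astype(np.uint8),(150,240,186,275),.06); print("base",t,np.round(r[1]),r[2])
for k,c,s,z in(("tin",(214,114),(516,277),.06),("can",(406,105),(417,310),.105),("post",(568,113),(321,340),.11),("bore",(184,281),(474,215),.06),("jar",(474,38),(400,367),.085)):
    a=np.array(c)/2.4+[90,140]-.5; b=np.array(s)/1.5625-.5
    print(k,ray(f,a,z).round(3),ray(g,b,z).round(3))
E
python3 m2.py
python3 - <<'E'
import cv2
a=cv2.imread("pics/top0.png")
import numpy as np
f=np.load("pics/top0.npz")["color"][...,::-1]
c=[cv2.resize(f[y:y+50,x:x+50],(400,400),interpolation=cv2.INTER_CUBIC) for x,y in((145,232),(370,208))]
cv2.imwrite("pics/o2.png",np.hstack(c))
E
```

```text
sten 150 (array([ 523., -408.,  100.,   50.]), 10.363690376281738)
sten 165 (array([ 523., -408.,   96.,   46.]), 11.588386535644531)
sten 180 (array([ 520., -392.,   43.,   10.]), 10.257039070129395)
handle (array([ 520., -405.,   31.,   15.]), 14.560957908630371)
base 70 [450. 212.  87.  48.] -25.23778533935547
base 80 [453. 231.  85.  79.] 15.309101104736328
base 90 [457. 237.  89.  87.] 0.665947675704956
tin [[0.659 0.214 0.06 ]] [[0.656 0.213 0.06 ]]
can [[ 0.656 -0.016  0.105]] [[ 0.664 -0.021  0.105]]
post [[ 0.643 -0.201  0.11 ]] [[ 0.645 -0.202  0.11 ]]
bore [[0.461 0.246 0.06 ]] [[0.466 0.238 0.06 ]]
jar [[ 0.74  -0.097  0.085]] [[ 0.745 -0.101  0.085]]
```

View pics/o2.png

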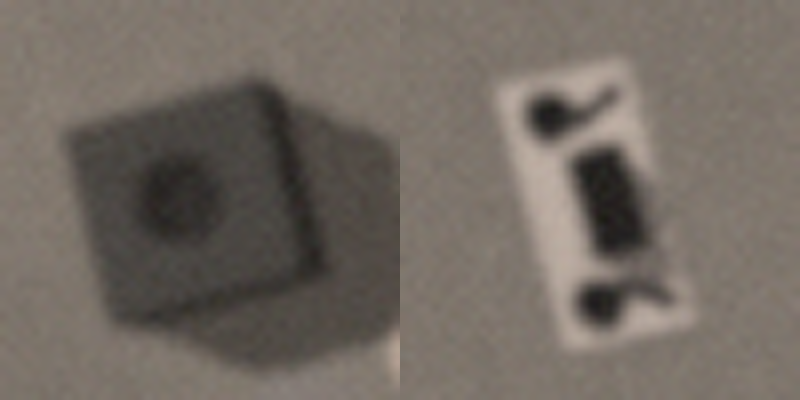

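The bore is at crop (178,200) of the base tile. The stencil is a clean 100x50 mm outline at about 10.5° with its handle in the middle. Board-to-base distance is 208 mm, and board-to-block is about 200 mm, both as specified. Next I move above the panel.

```bash
cat > go.py <<'E'
# usage: go.py x y z yaw  -> shift (tool axes, mm) and turn to type
import sys, numpy as np
from scipy.spatial.transform import Rotation as R
from station import status
s=status.get_state(); x,y,z,yaw=map(float,sys.argv[1:5]); r=R.from_euler("xyz",s["ee_rot"])
d=r.inv().apply(np.array([x,y,z])-s["eef_pos"])*1000
t=-((yaw-s["ee_rot"][2]+np.pi/2)%np.pi-np.pi/2)
print("shift",d.round(1),"turn",round(t,3),"at",s["eef_pos"].round(4),s["ee_rot"].round(3),"q6",s["q"][5].round(2),"w",round(s["width"],4),"gf",round(s["gripper_force"],1),"t",s["t"])
E
python3 go.py .537 .413 .2 -.344
```

```text
shift [318.4  76.6  39.9] turn -0.082 at [0.2787 0.6144 0.2397] [ 3.14  -0.    -0.426] q6 -0.29 w 0.0878 gf 0.0 t 0.1
```

```bash
python3 -m jog '[[1,[318,77,40],-0.082],[1,[318,77,40],-0.082],[1,[318,77,40],-0.082],[1,[318,77,40],-0.082],[1,[318,77,40],-0.082],[1,[318,77,40],-0.082],[1,[318,77,40],-0.082],[1,[318,77,40],-0.082]]'
cat > w.py <<'E'
import sys,cv2
from h import *
from station import optics
n=sys.argv[1]; f=optics.grab_frame(n[:-1] if n[-1].isdigit() else n); k=sys.argv[2]
np.savez(f"pics/{k}.npz",**f); cv2.imwrite(f"pics/{k}.png",f["color"][...,::-1])
E
python3 w.py wrist w1; python3 go.py .537 .413 .2 -.344
python3 - <<'E'
from h import *
f=dict(np.load("pics/w1.npz")); hsv=cv2.cvtColor(cv2.medianBlur(f["color"],3),cv2.COLOR_RGB2HSV); H,S,V=cv2.split(hsv)
r=blob(f,((S>85)&(H<28)&(V>60)).astype(np.uint8),(0,0,512,384),.018); print(r[1].round(1),r[2],r[0].min(0),r[0].max(0))
E
```

```text
t: 1.1
eef_pos: [0.536, 0.4139, 0.2005]
ee_rot: [-3.142, 0.0, -0.343]
force: [-0.7, 0.4, -0.7]
width: 0.0879
gripper_force: 0.0
shift [1.5 0.7 0.7] turn 0.001 at [0.5358 0.4142 0.2007] [-3.141  0.    -0.343] q6 0.28 w 0.0878 gf 0.0 t 1.15
[593.3 644.8 195.1  95.6] 0.03402341157197952 [  0 115] [120 260]
```

View pics/w1.png

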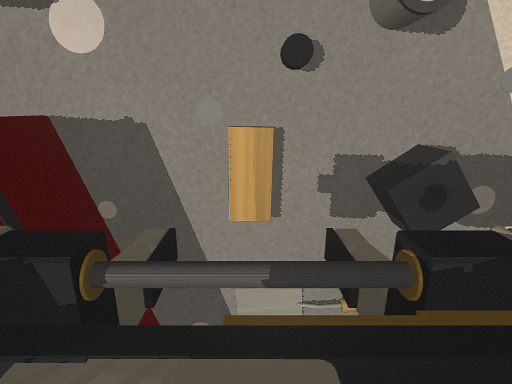

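The wrist view shows the panel at cols 229-274, rows 126-221, free of the fingers, with the bore visible at about (433,196).

```bash
python3 - <<'E'
from h import *
f=dict(np.load("pics/w1.npz")); hsv=cv2.cvtColor(cv2.medianBlur(f["color"],3),cv2.COLOR_RGB2HSV); H,S,V=cv2.split(hsv)
r=blob(f,((S>85)&(H<28)&(V>80)).astype(np.uint8),(200,100,300,240),.018); print(r[1].round(1),r[2],r[0].min(0),r[0].max(0))
print("bore",ray(f,(433,196),.06))
E
python3 go.py .537 .413 .017 -.344
```

```text
[538.5 414.4 110.5  49.9] -20.075523376464844 [228 126] [273 221]
bore [[0.4652423  0.24409584 0.06      ]]
shift [  1.6   0.8 183.7] turn 0.001 at [0.5358 0.4142 0.2007] [-3.141  0.    -0.343] q6 0.28 w 0.0878 gf 0.0 t 1.15
```

```bash
python3 -m jog '[[1,[2.5,-1,60],0.007],[1,[2.5,-1,120],0.007],[1,[2.5,-1,160],0.007],[1,[2.5,-1,184],0.007],[1,[2.5,-1,184],0.007],[-1,[2.5,-1,184],0.007],[-1,[2.5,-1,184],0.007],[-1,[2.5,-1,184],0.007],[-1,[2.5,-1,184],0.007],[-1,[2.5,-1,184],0.007],[-1,[2.5,-1,170],0.007],[-1,[2.5,-1,130],0.007],[-1,[2.5,-1,80],0.007],[-1,[2.5,-1,60],0.007]]' 25
python3 go.py .479 .038 .14 .077
```

```text
t: 2.9
eef_pos: [0.5405, 0.4144, 0.1453]
ee_rot: [-3.137, -0.002, -0.35]
force: [0.2, -0.3, -1.2]
width: 0.0501
gripper_force: 25.0
shift [ 71.4 374.6   3.6] turn -0.427 at [0.5405 0.4144 0.1453] [-3.137e+00 -2.000e-03 -3.500e-01] q6 0.28 w 0.0501 gf 25.0 t 2.9
```

```bash
python3 -m jog '[[-1,[71,375,4],-0.427],[-1,[71,375,4],-0.427],[-1,[71,375,4],-0.427],[-1,[71,375,4],-0.427],[-1,[71,375,4],-0.427],[-1,[71,375,4],-0.427],[-1,[71,375,4],-0.427],[-1,[71,375,4],-0.427],[-1,[71,375,4],-0.427],[-1,[71,375,4],-0.427],[-1,[71,375,4],-0.427]]'
python3 go.py .479 .038 .029 .077; python3 w.py wrist w2
python3 - <<'E'
from h import *
f=dict(np.load("pics/w2.npz")); print(proj(f,[.479,.038,.01]))
E
```

```text
t: 4.28
eef_pos: [0.4772, 0.0375, 0.1364]
ee_rot: [3.141, 0.0, 0.077]
force: [-1.3, 0.5, -0.6]
width: 0.05
gripper_force: 25.0
shift [  1.9  -0.4 107.4] turn 0.0 at [0.4772 0.0375 0.1364] [3.141 0.    0.077] q6 1.16 w 0.05 gf 25.0 t 4.275
[251.36349681 189.29488938]
```

View pics/w2.png

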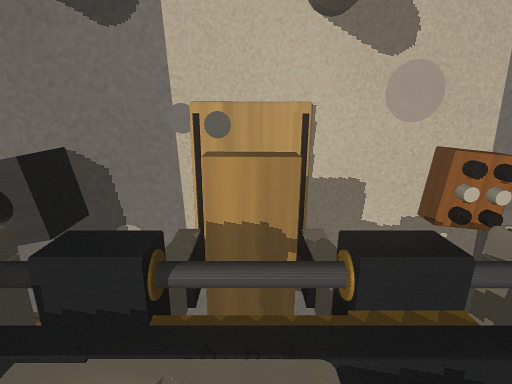

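The held panel is aligned with the board. The board's far corners are at (191,101) and (312,101).

Run:
```python
from h import *
f=dict(np.load("pics/w2.npz")); p=ray(f,[(190.5,101),(312,101)],.01)[:,:2]; d=p[0]-p[1]; n=np.array([d[1],-d[0]])/np.linalg.norm(d)
print(p,np.linalg.norm(d),np.arctan2(n[1],n[0]), p.mean(0)-.08*n)
```

```text
[[ 0.55501534  0.09758714]
 [ 0.56328631 -0.00882064]] 0.10672874242282282 0.07757302578218259 [0.4793914  0.03818363]
```

```bash
python3 -m jog '[[-1,[2,0,50],0],[-1,[2,0,90],0],[-1,[2,0,104],0],[-1,[2,0,108],0],[-1,[2,0,108],0],[-1,[2,0,108],0]]'
```

```text
t: 5.08
eef_pos: [0.4799, 0.0373, 0.0297]
ee_rot: [-3.141, -0.002, 0.076]
force: [-0.7, 0.3, -0.7]
width: 0.0499
gripper_force: 25.0
```

```bash
python3 -m jog '[[-1,[0,0,1.5],0],[-1,[0,0,1.5],0],[0.5,[0,0,1.5],0],[0.5,[0,0,1.5],0],[0.5,[0,0,1.5],0],[0.5,[0,0,-40],0],[0.5,[0,0,-100],0],[1,[0,0,-160],0],[1,[0,0,-160],0]]'
python3 go.py .48 -.408 .2 .183; python3 go.py .522 -.408 .2 .183
```

```text
t: 6.2
eef_pos: [0.4818, 0.0379, 0.1937]
ee_rot: [-3.139, -0.009, 0.077]
force: [1.1, 1.0, -1.7]
width: 0.0804
gripper_force: 0.0
shift [-36.  444.4  -7.9] turn -0.106 at [0.4818 0.0379 0.1937] [-3.139 -0.009  0.077] q6 1.16 w 0.0804 gf 0.0 t 6.2
shift [  5.9 447.6  -7.6] turn -0.106 at [0.4818 0.0379 0.1937] [-3.139 -0.009  0.077] q6 1.16 w 0.0804 gf 0.0 t 6.2
```

```bash
python3 -m jog '[[1,[6,447,-8],-0.106],[1,[6,447,-8],-0.106],[1,[6,447,-8],-0.106],[1,[6,447,-8],-0.106],[1,[6,447,-8],-0.106],[1,[6,447,-8],-0.106],[1,[6,447,-8],-0.106],[1,[6,447,-8],-0.106],[1,[6,447,-8],-0.106],[1,[6,447,-8],-0.106],[1,[6,447,-8],-0.106],[1,[6,447,-8],-0.106]]'
python3 w.py wrist w3; python3 go.py .522 -.408 .02 .183
python3 - <<'E'
from h import *
f=dict(np.load("pics/w3.npz")); V=cv2.medianBlur(f["color"],3).max(2); u,v=proj(f,[.522,-.408,.02]).astype(int); print(u,v)
for t in (140,150,160):
    m=cv2.morphologyEx((V>t).astype(np.uint8),cv2.MORPH_CLOSE,np.ones((9,9)))
    r=blob(f,m,(u-60,v-80,u+60,v+70),.005); print(r[1].round(1),r[2],r[0].min(0),r[0].max(0))
r=blob(f,(V<60).astype(np.uint8),(u-20,v-40,u+20,v+40),.035); print("handle",r[1].round(1),r[2],r[0].min(0),r[0].max(0))
E
```

```text
t: 7.7
eef_pos: [0.5195, -0.4074, 0.1971]
ee_rot: [3.141, -0.001, 0.184]
force: [1.0, 0.6, 0.8]
width: 0.0876
gripper_force: 0.0
shift [  2.4   0.9 177. ] turn 0.0 at [ 0.5194 -0.4076  0.197 ] [ 3.141e+00 -1.000e-03  1.830e-01] q6 2.12 w 0.0877 gf 0.0 t 7.75
252 177
[ 523.  -408.2   99.1   49.6] 11.61358642578125 [230 130] [274 213]
[ 522.9 -407.8   99.1   48.3] 11.755578994750977 [230 130] [273 213]
[ 523.7 -407.7   96.8   48.2] 11.742711067199707 [231 131] [273 212]
handle [ 515.9 -405.7   58.    32.4] 25.15911102294922 [239 157] [270 209]
```

View pics/w3.png

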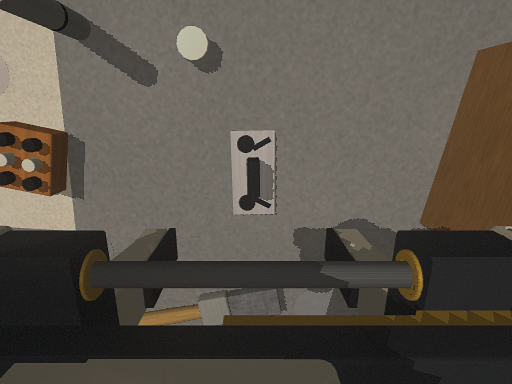

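The stencil (cols 230-274, rows 130-213) measures 99x49 mm with its handle centred. I grip the handle.

```bash
python3 -m jog '[[1,[3.5,1,60],-0.02],[1,[3.5,1,120],-0.02],[0.2,[3.5,1,160],-0.02],[0.2,[3.5,1,174],-0.02],[0.2,[3.5,1,174],-0.02],[0.2,[3.5,1,174],-0.02],[-1,[3.5,1,174],-0.02],[-1,[3.5,1,174],-0.02],[-1,[3.5,1,174],-0.02],[-1,[3.5,1,174],-0.02],[-1,[3.5,1,174],-0.02],[-1,[3.5,1,174],-0.02]]' 25
python3 go.py .479 .038 .17 .077
```

```text
t: 9.25
eef_pos: [0.5228, -0.4087, 0.0227]
ee_rot: [3.141, -0.0, 0.202]
force: [0.4, 0.1, 2.4]
width: 0.0136
gripper_force: 25.0
shift [  46.9 -446.4 -147.4] turn 0.125 at [ 0.5228 -0.4087  0.0227] [ 3.141 -0.     0.202] q6 2.14 w 0.0136 gf 25.0 t 9.25
```

```bash
python3 -m jog '[[-1,[0,0,-60],0],[-1,[0,0,-120],0],[-1,[47,-446,-147],0.125],[-1,[47,-446,-147],0.125],[-1,[47,-446,-147],0.125],[-1,[47,-446,-147],0.125],[-1,[47,-446,-147],0.125],[-1,[47,-446,-147],0.125],[-1,[47,-446,-147],0.125],[-1,[47,-446,-147],0.125],[-1,[47,-446,-147],0.125],[-1,[47,-446,-147],0.125],[-1,[47,-446,-147],0.125],[-1,[47,-446,-147],0.125]]'
python3 w.py wrist w4; python3 go.py .479 .038 .17 .077
python3 - <<'E'
from h import *
f=dict(np.load("pics/w4.npz")); g=f["color"][90:250,150:350,::-1]; cv2.imwrite("pics/w4c.png",cv2.resize(g,(800,640))[:600])
E
```

```text
t: 11.0
eef_pos: [0.4792, 0.0367, 0.1694]
ee_rot: [3.141, 0.0, 0.075]
force: [-0.2, 0.4, -0.4]
width: 0.0136
gripper_force: 25.0
shift [-0.1 -1.1 -0.6] turn -0.001 at [0.4792 0.0369 0.1694] [3.142 0.    0.076] q6 1.16 w 0.014 gf 25.0 t 11.05
```

View pics/w4c.png

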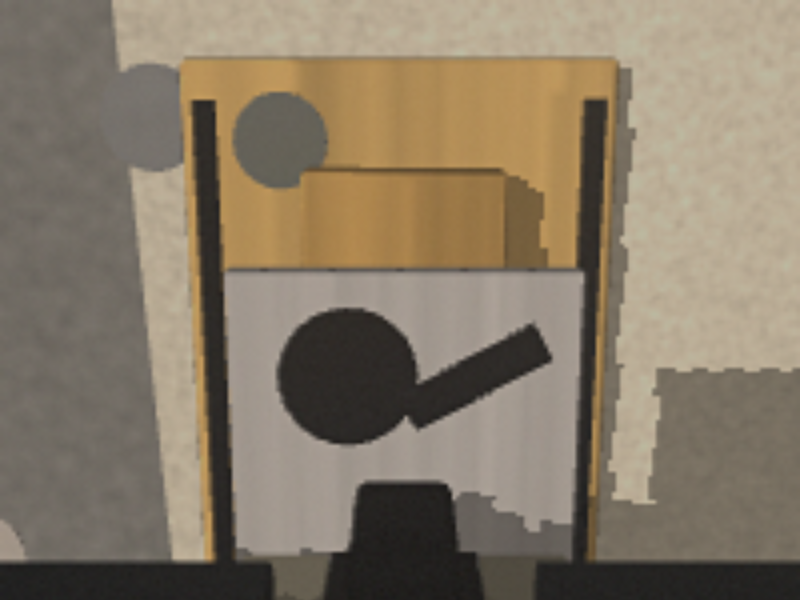

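The panel lies flat: its far corners are at crop (302,171) and (504,172), the board's at (181,60) and (617,60), and the held stencil's at (226,269) and (583,269).

Run:
```python
from h import *
f=dict(np.load("pics/w4.npz"))
for n,a,b,z,L in(("board",(181,60),(617,60),.01,.08),("panel",(302,173),(504,173),.028,.055),("stencil",(226,269),(583,269),.1517,.05)):
    p=ray(f,np.array([a,b])/4+[150,90]-.4,z)[:,:2]; d=p[0]-p[1]; n_=np.array([d[1],-d[0]])/np.linalg.norm(d)
    print(n,np.linalg.norm(d).round(4),np.arctan2(n_[1],n_[0]).round(3), (p.mean(0)-L*n_).round(4))
```

```text
board 0.1078 0.076 [0.4787 0.039 ]
panel 0.0482 0.076 [0.4777 0.0379]
stencil 0.0494 0.076 [0.4793 0.0378]
```

```bash
python3 -m jog '[[-1,[-1.5,0,55],0],[-1,[-1.5,0,95],0],[-1,[-1.5,0,114],0],[-1,[-1.5,0,118],0],[-1,[-1.5,0,119],0],[-1,[-1.5,0,119],0],[-1,[-1.5,0,119],0]]'
```

```text
t: 11.92
eef_pos: [0.4782, 0.0378, 0.0512]
ee_rot: [-3.141, -0.001, 0.077]
force: [0.2, 0.6, -1.3]
width: 0.0139
gripper_force: 25.0
```

```bash
python3 -m jog '[[0.1,[0,0,0],0],[0.1,[0,0,0],0],[0.1,[0,0,0],0],[0.1,[0,0,-50],0],[0.1,[0,0,-110],0],[1,[0,0,-170],0],[1,[165,239,-200],0],[1,[165,239,-200],0],[1,[165,239,-200],0],[1,[165,239,-200],0],[1,[165,239,-200],0],[1,[165,239,-200],0],[1,[165,239,-200],0],[1,[165,239,-200],0],[1,[165,239,-200],0]]'
python3 go.py .644 -.2015 .25 .077; python3 w.py wrist w5;python3 - <<'E'
from h import *
f=dict(np.load("pics/w5.npz")); print(proj(f,[.644,-.2015,.11]))
E
```

```text
t: 13.8
eef_pos: [0.6604, -0.1871, 0.2512]
ee_rot: [3.142, -0.001, 0.078]
force: [0.2, -0.3, 0.1]
width: 0.0879
gripper_force: 0.0
shift [-17.5  13.1   1.1] turn 0.001 at [ 0.6604 -0.1871  0.2512] [ 3.142e+00 -1.000e-03  7.800e-02] q6 1.64 w 0.0879 gf 0.0 t 13.8
[264.44095443 203.85242668]
```

View pics/w5.png

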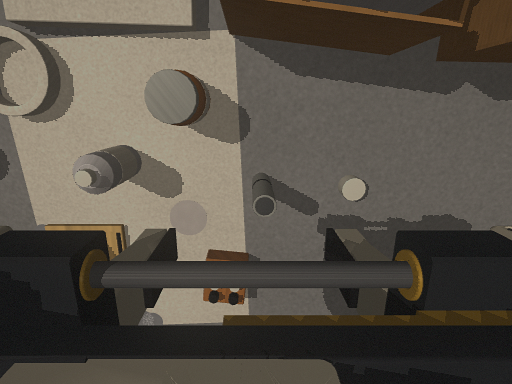

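The post's top ring is at (264,205), on the prediction. The can tip is at (84,178) and the jar lid at (174,97).

```bash
python3 - <<'E'
from h import *
f=dict(np.load("pics/w5.npz"))
print(ray(f,(264,205),.11),"can",ray(f,(84,178),.105),"jar",ray(f,(173,97),.085))
E
python3 go.py .644 -.2015 .085 .077
```

```text
[[ 0.64273431 -0.20116318  0.11      ]] can [[ 0.65550407 -0.01695411  0.105     ]] jar [[ 0.74112588 -0.10149743  0.085     ]]
shift [-17.7  13.  166.1] turn 0.001 at [ 0.6605 -0.1872  0.2512] [ 3.142e+00 -1.000e-03  7.800e-02] q6 1.64 w 0.0877 gf 0.0 t 13.85
```

```bash
python3 -m jog '[[1,[-18.5,12.7,0],0],[1,[-18.5,12.7,60],0],[1,[-18.5,12.7,120],0],[1,[-18.5,12.7,155],0],[1,[-18.5,12.7,166],0],[1,[-18.5,12.7,166],0],[-1,[-18.5,12.7,166],0],[-1,[-18.5,12.7,166],0],[-1,[-18.5,12.7,166],0],[-1,[-18.5,12.7,166],0],[-1,[-18.5,12.7,166],0],[-1,[-18.5,12.7,166],0]]' 30
python3 go.py .463 .244 .25 .077
```

```text
t: 15.35
eef_pos: [0.6432, -0.2021, 0.0845]
ee_rot: [-3.142, 0.0, 0.077]
force: [0.8, -0.4, -0.4]
width: 0.0332
gripper_force: 0.0
shift [-145.2 -458.6 -165.5] turn 0.0 at [ 0.6432 -0.2021  0.0845] [-3.142  0.     0.077] q6 1.66 w 0.0332 gf 0.0 t 15.35
```

```bash
python3 -m jog '[[-1,[0,0,0],0],[-1,[0,0,0],0],[-1,[0,0,0],0],[-1,[0,0,-60],0],[-1,[0,0,-120],0],[-1,[0,0,-165],0],[-1,[-205,-455,-165],0],[-1,[-205,-455,-165],0],[-1,[-205,-455,-165],0],[-1,[-205,-455,-165],0],[-1,[-205,-455,-165],0],[-1,[-205,-455,-165],0],[-1,[-205,-455,-165],0],[-1,[-205,-455,-165],0],[-1,[-205,-455,-165],0],[-1,[-205,-455,-165],0],[-1,[-205,-455,-165],0],[-1,[-205,-455,-165],0],[-1,[-205,-455,-165],0]]' 30
python3 go.py .463 .244 .25 .077;python3 w.py wrist w6;python3 - <<'E'
from h import *
f=dict(np.load("pics/w6.npz")); print(proj(f,[.463,.244,.06]))
E
```

```text
t: 17.73
eef_pos: [0.4041, 0.235, 0.2495]
ee_rot: [3.141, 0.0, 0.075]
force: [-0.3, -0.3, -0.8]
width: 0.0249
gripper_force: 30.0
shift [59.4 -4.5 -0.5] turn -0.002 at [0.4041 0.235  0.2495] [3.141 0.    0.075] q6 0.7 w 0.0249 gf 30.0 t 17.725
[247.46210792 124.12028552]
```

View pics/w6.png

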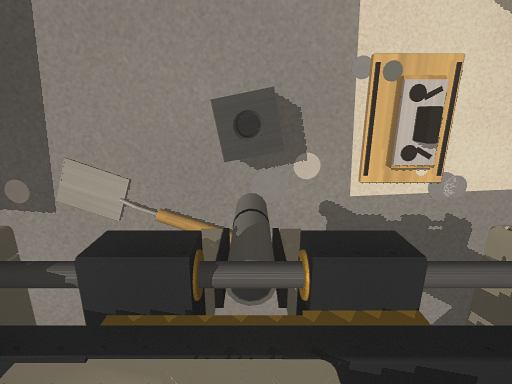

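The stencil sits centred on the panel. The bore is at about (247,124) and the held post's lower end at about (250,194).

Run:
```python
from h import *
f=dict(np.load("pics/w6.npz")); V=cv2.medianBlur(f["color"],3).max(2)
print(V[124,225:272]); print(V[104:144,247])
for t in (38,44,50):
    m=(V<t).astype(np.uint8)[105:145,228:268]; cs,_=cv2.findContours(m,0,cv2.CHAIN_APPROX_NONE); c=max(cs,key=cv2.contourArea)[:,0]+[228,105]
    (u,v),_,_=cv2.fitEllipse(c); p=ray(f,(u,v),.06)[0]; q=ray(f,c,.06)[:,:2]; print(t,u,v,p,np.ptp(q,axis=0))
p=ray(f,[(251,193.5),(234.5,205),(269.5,205)],.165); print(p)
```

```text
[80 80 80 80 79 79 79 79 59 56 54 45 45 52 53 53 53 53 54 53 54 54 54 53
 53 53 53 54 54 54 54 54 54 52 52 63 74 75 75 76 76 76 75 75 76 76 74]
[77 77 77 77 77 76 55 55 55 55 55 55 55 54 54 54 55 54 54 54 54 54 54 55
 54 54 54 54 53 53 53 47 47 49 70 73 76 79 79 78]Traceback (most recent call last):
  File "<stdin>", line 5, in <module>
ValueError: max() iterable argument is empty
```

Run:
```python
from h import *
f=dict(np.load("pics/w6.npz")); V=cv2.medianBlur(f["color"],3).max(2)
m=(V<66).astype(np.uint8)[105:142,228:266]; cs,_=cv2.findContours(m,0,cv2.CHAIN_APPROX_NONE); c=max(cs,key=cv2.contourArea)[:,0]+[228,105]
(u,v),ax,_=cv2.fitEllipse(c); q=ray(f,c,.06)[:,:2]; print(u,v,ax,ray(f,(u,v),.06)[0],np.ptp(q,axis=0))
print(ray(f,[(251,193.5)],.165))
for r in (200,204,208,220): print(r,V[r,225:285])
```

```text
246.47125244140625 123.91708374023438 (26.782142639160156, 28.24165153503418) [0.46313553 0.24510955 0.06      ] [0.03000321 0.03020404]
[[0.41382655 0.23650197 0.165     ]]
200 [132 131 129 128 129 130 130 129 129 129 131 131 131 116 106 106 106 106
 104 103 102 100 100  98  95  93  91  89  87  85  84  81  81  78  78  76
  74  71  71 100 133 133 132 132 132 132 132 131 132 132 132 131 129 129
 130 133 134 134 134 133]
204 [122 124 126 129 129 127 126 125 127 127 127 121 107 106 106 106 105 105
 103 102 101 100  99  97  95  92  91  89  86  85  84  81  80  79  77  76
  73  72  71  69  69 109 127 128 128 127 127 129 131 131 131 129 126 126
 128 133 136 135 134 133]
208 [129 130 129 128 128 129 129 129 131 131 131 108 106 105 106 105 105 105
 104 102 102 100 100  83  79  78  78  77  77  84  83  81  81  80  79  75
  74  72  71  70  70  77 128 129 129 129 129 129 129 130 130 131 133 136
 136 133 133 133 135 137]
220 [128 128 130 131 133 131 131 129 108 103 103 106 107 106 105 104 103 102
 101 100  99  97  96  95  93  90  89  88  85  83  82  80  78  77  76  75
  74  72  72  71  70  69  67  69 125 128 128 128 129 129 129 128 128 127
 126 124 123 126 132 133]
```

```bash
python3 - <<'E'
from h import *
f=dict(np.load("pics/w6.npz")); V=f["color"].max(2); V=cv2.medianBlur(V,3)
print("cam",f["cam_to_world"][:3,3],f["cam_to_world"][:3,2]); print(V[186:206,251])
pts=[]
for r in range(190,206):
    k=np.where(V[r,232:272]<114)[0]
    if len(k)>3: pts+=[(232+k[0]-.5,r),(232+k[-1]+.5,r)]
p=ray(f,pts,.165)[:,:2]
A=np.c_[2*p,np.ones(len(p))]; s=np.linalg.lstsq(A,(p**2).sum(1),rcond=None)[0]; print("circle",s[:2],np.sqrt(s[2]+s[0]**2+s[1]**2),pts[:4],pts[-2:])
q=p[len(p)//3*0:]; from scipy.optimize import least_squares
print(least_squares(lambda c:np.hypot(*(p-c).T)-.0125,[.403,.236]).x)
E
python3 go.py .463 .244 .25 .077
```

```text
cam [0.47957866 0.24189077 0.39316599] [-0.28023985 -0.02160415 -0.95968687]
[130 132 133 133 132 130 125 102  93  92  92  92  92  91  91  91  91  91
  91  91]
circle [0.4020354  0.23545528] 0.01247442463842308 [(np.float64(247.5), 193), (np.float64(255.5), 193), (np.float64(245.5), 194), (np.float64(257.5), 194)] [(np.float64(236.5), 205), (np.float64(266.5), 205)]
[0.4019919  0.23545264]
shift [59.4 -4.4 -0.5] turn -0.001 at [0.4041 0.2351 0.2495] [3.142 0.    0.076] q6 0.7 w 0.0247 gf 30.0 t 17.775
```

```bash
python3 -m jog '[[-1,[61.5,-5,0],0],[-1,[61.5,-5,0],0],[-1,[61.5,-5,50],0],[-1,[61.5,-5,85],0],[-1,[61.5,-5,85],0],[-1,[61.5,-5,85],0]]'
python3 w.py wrist w7;python3 - <<'E'
from h import *
f=dict(np.load("pics/w7.npz")); print(proj(f,[.463,.245,.06])); g=f["color"][80:260,150:350,::-1]; cv2.imwrite("pics/w7c.png",cv2.resize(g,(660,594),interpolation=cv2.INTER_CUBIC))
E
python3 go.py .463 .244 .25 .077
```

```text
t: 18.52
eef_pos: [0.4654, 0.2459, 0.1661]
ee_rot: [-3.141, -0.002, 0.077]
force: [-0.4, -0.7, -1.2]
width: 0.0249
gripper_force: 30.0
[252.75222867 200.09728238]
shift [ -2.5   1.9 -83.5] turn 0.001 at [0.4655 0.2462 0.1665] [-3.14e+00 -2.00e-03  7.80e-02] q6 0.79 w 0.0249 gf 30.0 t 18.575
```

View pics/w7c.png

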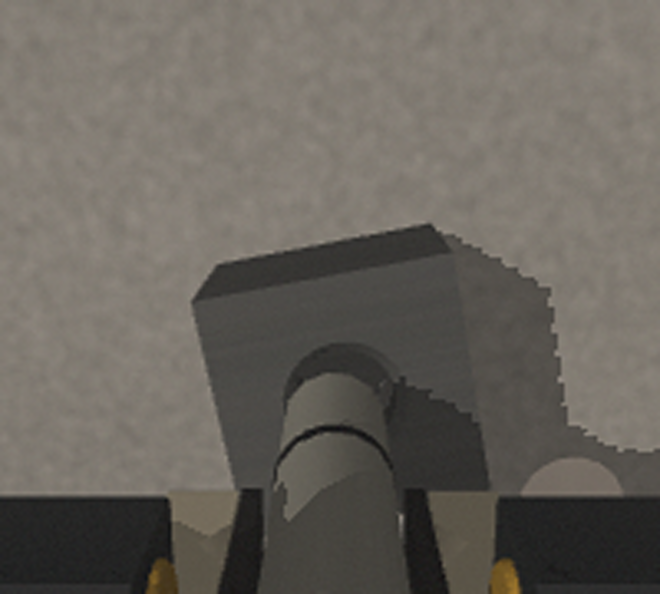

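The post's lower end, far edge at crop (337,374), hangs over the bore, far rim at crop (342,342). I check the offset.

Run:
```python
from h import *
from scipy.optimize import least_squares
f=dict(np.load("pics/w7.npz")); V=cv2.medianBlur(f["color"].max(2),3)
for r in range(182,204,2): print(r,V[r,232:278])
```

```text
182 [74 75 76 76 75 75 75 75 76 74 76 76 76 75 75 75 75 75 75 75 75 74 73 73
 73 73 74 74 73 73 73 73 73 73 73 73 73 74 74 74 73 73 73 73 73 74]
184 [76 77 77 75 75 74 74 74 74 74 74 74 75 75 75 73 70 63 55 54 53 53 55 56
 56 57 58 59 64 70 72 73 73 74 74 73 73 73 74 74 74 74 74 75 75 75]
186 [74 74 74 74 74 73 73 74 73 74 73 73 64 51 51 51 51 53 53 53 53 53 53 53
 53 53 55 57 58 59 59 61 64 72 74 74 75 75 75 75 74 75 75 75 75 75]
188 [73 74 74 74 74 74 74 74 73 71 52 51 51 50 51 51 52 51 51 51 51 51 52 51
 51 51 51 51 51 52 53 60 61 64 64 69 73 74 74 75 75 75 74 75 74 75]
190 [74 74 74 74 74 75 75 72 58 51 51 51 51 51 51 51 51 51 51 51 51 51 51 51
 51 51 51 51 51 51 51 51 52 58 64 67 67 69 74 74 73 73 73 74 74 75]
192 [75 75 75 75 76 76 64 52 52 52 52 52 51 51 51 51 51 51 51 51 51 51 52 52
 52 52 52 52 52 52 52 52 52 52 53 60 68 68 69 73 74 76 75 75 75 75]
194 [76 76 76 76 76 64 52 47 46 52 52 53 62 75 99 99 98 95 92 89 88 87 84 82
 81 67 52 52 52 51 51 52 52 52 52 55 60 69 70 68 74 75 75 75 75 75]
196 [ 76  77  77  77  71  53  52  49  47  69 105 105 104 102 100  99  98  94
  91  89  88  87  85  82  81  79  78  77  70  59  52  52  52  56  58  55
  54  52  45  47  48  51  75  77  77  77]
198 [ 77  78  78  78  59  54  53  62 106 107 105 105 102 101 100  99  97  94
  91  90  88  85  85  81  80  79  77  76  75  72  69  55  54  56  56  56
  55  47  45  47  47  48  50  50  51  51]
200 [ 77  78  78  71  54  54  92 106 106 105 105 103 101 100  99  98  96  93
  92  90  88  84  83  81  80  79  77  76  73  71  69  69  58  57  57  56
  42  42  46  47  47  49  50  50  51  51]
202 [ 77  77  77  77  77  92 105 106 105 105 104 103 102 100  99  97  95  93
  91  88  87  85  83  81  80  79  77  75  75  72  69  69  68  62  56  54
  42  42  46  47  48  49  51  51  51  50]
```

Run:
```python
from h import *
from scipy.optimize import least_squares
f=dict(np.load("pics/w7.npz"))
B={184:(248.7,260.5),186:(243.7,264.3),188:(241.3,267),190:(239.5,269.7),192:(237.6,270.7),194:(236.7,271.7)}
P={194:(244,257),196:(240.8,261),198:(239,262.8),200:(237.5,264),202:(236.5,265.3)}
for D,z in((B,.06),(P,.082)):
    p=ray(f,[(c,r) for r,cc in D.items() for c in cc],z)[:,:2]
    s=least_squares(lambda c:np.hypot(*(p-c[:2]).T)-c[2],[.463,.245,.014]); print(s.x,np.abs(s.fun).max())
```

```text
[0.46146975 0.24356359 0.0172262 ] 0.0003032111406302655
[0.46353727 0.24676783 0.01256446] 0.00015781391732139216
```

```bash
python3 -m jog '[[-1,[-2.3,3,0],0],[-1,[-2.3,3,0],0],[-1,[-2.3,3,0],0],[-1,[-2.3,3,8],0],[-1,[-2.3,3,16],0],[-1,[-2.3,3,24],0],[-1,[-2.3,3,30],0],[-1,[-2.3,3,36],0],[-1,[-2.3,3,36],0]]'; python3 go.py .463 .244 .1045 .077
```

```text
t: 19.7
eef_pos: [0.4625, 0.2422, 0.128]
ee_rot: [3.141, 0.001, 0.077]
force: [-0.6, 0.1, -0.4]
width: 0.0247
gripper_force: 30.0
shift [ 0.7 -1.8 23.5] turn 0.0 at [0.4625 0.2422 0.128 ] [3.141e+00 1.000e-03 7.700e-02] q6 0.79 w 0.0247 gf 30.0 t 19.7
```

```bash
python3 -m jog '[[-1,[0,0,6],0],[-1,[0,0,12],0],[-1,[0,0,18],0],[-1,[0,0,22],0],[-1,[0,0,24],0],[-1,[0,0,24],0],[-1,[0,0,24],0]]'
```

```text
t: 20.58
eef_pos: [0.4626, 0.2423, 0.1046]
ee_rot: [-3.141, -0.0, 0.077]
force: [0.9, -0.4, -0.8]
width: 0.0247
gripper_force: 30.0
```

```bash
python3 -m jog '[[0.2,[0,0,0],0],[0.2,[0,0,0],0],[0.2,[0,0,0],0],[0.2,[0,0,-50],0],[0.2,[0,0,-100],0],[0.2,[0,0,-145],0],[0.2,[0,0,-145],0]]'
python3 go.py .656 -.017 .25 -1.49
python3 w.py wrist w8;python3 - <<'E'
from h import *
f=dict(np.load("pics/w8.npz")); cv2.imwrite("pics/w8c.png",f["color"][60:300,130:450,::-1])
E
```

```text
t: 21.45
eef_pos: [0.4642, 0.2436, 0.2537]
ee_rot: [-3.137, -0.006, 0.078]
force: [-0.7, 0.6, -0.8]
width: 0.0525
gripper_force: 0.0
shift [171.  274.7   3.4] turn 1.568 at [0.4642 0.2436 0.2537] [-3.137 -0.006  0.078] q6 0.79 w 0.0525 gf 0.0 t 21.45
```

View pics/w8c.png

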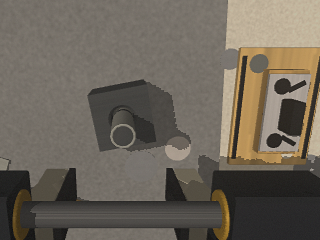

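The post stands in the base (top ring at crop (123,135)), and the stencil and panel are in place. On to the can.

```bash
python3 -m jog '[[1,[171,275,4],1.568],[1,[171,275,4],1.568],[1,[171,275,4],1.568],[1,[171,275,4],1.568],[1,[171,275,4],1.568],[1,[171,275,4],1.568],[1,[171,275,4],1.568],[1,[171,275,4],1.568],[1,[171,275,4],1.568],[1,[171,275,4],1.568],[1,[171,275,4],1.568],[1,[171,275,4],1.568],[1,[171,275,4],1.568]]'
python3 go.py .656 -.017 .066 -1.49
python3 w.py wrist w9;python3 - <<'E'
from h import *
f=dict(np.load("pics/w9.npz")); print(proj(f,[.656,-.017,.105]),proj(f,[.656,-.017,0])); cv2.imwrite("pics/w9c.png",f["color"][60:300,100:420,::-1])
E
```

```text
t: 23.12
eef_pos: [0.6543, -0.0186, 0.2455]
ee_rot: [3.142, 0.0, -1.49]
force: [-0.3, -0.3, -0.1]
width: 0.0874
gripper_force: 0.0
shift [ -1.5  -1.9 179.5] turn -0.0 at [ 0.6543 -0.0186  0.2455] [ 3.142  0.    -1.49 ] q6 -0.19 w 0.0874 gf 0.0 t 23.125
[248.54454593 187.93311605] [249.12884481 167.68832968]
```

View pics/w9c.png

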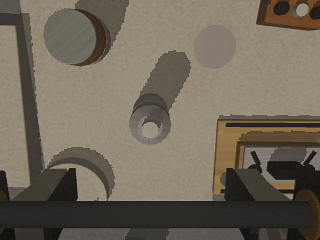

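The can's nozzle is at crop (150,128), i.e. (250,188), on the prediction to about 1 mm. I grip it.

```bash
python3 -m jog '[[1,[-1.5,-1,60],0],[1,[-1.5,-1,120],0],[1,[-1.5,-1,165],0],[1,[-1.5,-1,179],0],[1,[-1.5,-1,179],0],[-1,[-1.5,-1,179],0],[-1,[-1.5,-1,179],0],[-1,[-1.5,-1,179],0],[-1,[-1.5,-1,179],0],[-1,[-1.5,-1,179],0],[-1,[-1.5,-1,179],0],[-1,[-1.5,-1,179],0]]' 25
python3 go.py .4707 .141 .2 -1.494
```

```text
t: 24.68
eef_pos: [0.6552, -0.0171, 0.0667]
ee_rot: [-3.142, -0.0, -1.491]
force: [-0.1, 0.8, 3.0]
width: 0.0443
gripper_force: 25.0
shift [-172.4  171.3 -133.3] turn 0.003 at [ 0.6552 -0.0171  0.0667] [-3.142 -0.    -1.491] q6 -0.19 w 0.0443 gf 25.0 t 24.675
```

```bash
python3 -m jog '[[-1,[0,0,-55],0],[-1,[0,0,-110],0],[-1,[0,0,-153],0],[-1,[-172,171,-153],0],[-1,[-172,171,-153],0],[-1,[-172,171,-153],0],[-1,[-172,171,-153],0],[-1,[-172,171,-153],0],[-1,[-172,171,-153],0],[-1,[-172,171,-153],0],[-1,[-172,171,-100],0],[-1,[-172,171,-50],0],[-1,[-172,171,-10],0],[-1,[-172,171,-2],0],[-1,[-172,171,0],0],[-1,[-172,171,0],0],[-1,[-172,171,0],0]]'
```

```text
t: 26.8
eef_pos: [0.4717, 0.1409, 0.0673]
ee_rot: [-3.14, 0.001, -1.491]
force: [0.1, 0.8, -1.0]
width: 0.0442
gripper_force: 25.0
```

```bash
python3 -m jog '[[0.3,[0,0,0.5],0],[0.3,[0,0,0.5],0],[0.3,[0,0,0.5],0],[0.3,[0,0,-50],0],[0.3,[0,0,-100],0],[1,[0,0,-160],0],[1,[0,0,-160],0],[1,[0,0,-160],0]]'
python3 go.py .657 .2135 .23 -1.49
```

```text
t: 27.8
eef_pos: [0.4706, 0.1406, 0.2265]
ee_rot: [-3.141, 0.001, -1.491]
force: [-0.4, -0.7, -0.1]
width: 0.0816
gripper_force: 0.0
shift [ -57.8 -191.6   -3.4] turn -0.001 at [0.4706 0.1406 0.2265] [-3.141e+00  1.000e-03 -1.491e+00] q6 -0.61 w 0.0816 gf 0.0 t 27.8
```

```bash
python3 -m jog '[[1,[-58,-192,0],0],[1,[-58,-192,0],0],[1,[-58,-192,0],0],[1,[-58,-192,0],0],[1,[-58,-192,0],0],[1,[-58,-192,0],0],[1,[-58,-192,0],0]]'
python3 go.py .657 .2135 .035 -1.49
python3 w.py wrist w10;python3 - <<'E'
from h import *
f=dict(np.load("pics/w10.npz")); print(proj(f,[.657,.2135,.06])); cv2.imwrite("pics/w10c.png",f["color"][60:300,100:420,::-1])
E
```

```text
t: 28.68
eef_pos: [0.6568, 0.2136, 0.2273]
ee_rot: [-3.141, 0.0, -1.491]
force: [-0.3, -0.9, -0.3]
width: 0.0878
gripper_force: 0.0
shift [ 2.000e-01 -1.000e-01  1.923e+02] turn -0.001 at [0.6568 0.2136 0.2273] [-3.141  0.    -1.491] q6 -0.52 w 0.0878 gf 0.0 t 28.675
[250.3982134  180.07562009]
```

View pics/w10c.png

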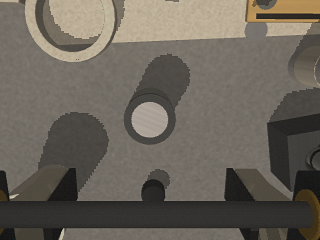

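The tin's lid is at crop (150,120), exactly as predicted.

```bash
python3 -m jog '[[1,[0,0,60],0],[1,[0,0,120],0],[1,[0,0,175],0],[1,[0,0,192],0],[1,[0,0,192],0],[-1,[0,0,192],0],[-1,[0,0,192],0],[-1,[0,0,192],0],[-1,[0,0,192],0],[-1,[0,0,192],0],[-1,[0,0,137],0],[-1,[0,0,82],0],[-1,[0,0,27],0],[-1,[0,0,-10],0],[-1,[0,0,-10],0]]' 35
python3 go.py .4877 -.062 .24 -1.494
```

```text
t: 30.6
eef_pos: [0.659, 0.2144, 0.2402]
ee_rot: [-3.136, 0.002, -1.491]
force: [-0.7, 1.3, -2.5]
width: 0.0556
gripper_force: 35.0
shift [261.8 192.8  -1.4] turn 0.003 at [0.659  0.2144 0.2402] [-3.136e+00  2.000e-03 -1.491e+00] q6 -0.52 w 0.0556 gf 35.0 t 30.6
```

```bash
python3 -m jog '[[-1,[262,193,0],0],[-1,[262,193,0],0],[-1,[262,193,0],0],[-1,[262,193,0],0],[-1,[262,193,0],0],[-1,[262,193,0],0],[-1,[262,193,0],0],[-1,[262,193,0],0],[-1,[262,193,0],0],[-1,[262,193,60],0],[-1,[262,193,120],0],[-1,[262,193,170],0],[-1,[262,193,196],0],[-1,[262,193,200],0],[-1,[262,193,200],0],[-1,[262,193,200],0]]'
python3 go.py .4877 -.062 .0355 -1.494
```

```text
t: 32.6
eef_pos: [0.4872, -0.0624, 0.0374]
ee_rot: [-3.14, 0.0, -1.49]
force: [-0.0, -0.9, -2.3]
width: 0.0554
gripper_force: 35.0
shift [-0.3 -0.5  1.9] turn 0.004 at [ 0.4872 -0.0624  0.0374] [-3.14  0.   -1.49] q6 -0.19 w 0.0554 gf 35.0 t 32.6
```

```bash
python3 -m jog '[[-1,[0,0,2],0],[-1,[0,0,2],0],[0.8,[0,0,2],0],[0.8,[0,0,2],0],[0.8,[0,0,2],0],[0.8,[0,0,-50],0],[0.8,[0,0,-110],0],[1,[0,0,-160],0],[1,[-30,250,-180],0],[1,[-30,250,-180],0],[1,[-30,250,-180],0],[1,[-30,250,-180],0],[1,[-30,250,-180],0],[1,[-30,250,-180],0],[1,[-30,250,-180],0]]'
python3 w.py scene s2; python3 w.py top t2
python3 - <<'E'
from h import *
a=np.load("pics/t2.npz")["color"][140:290,90:420,::-1]; b=np.load("pics/s2.npz")["color"][110:270,150:420,::-1]
A=cv2.resize(a,(660,300)); B=cv2.resize(b,(506,300)); B=cv2.copyMakeBorder(B,0,0,0,154,cv2.BORDER_CONSTANT); cv2.imwrite("pics/end.png",np.vstack([A,B]))
E
```

```text
t: 34.48
eef_pos: [0.2352, -0.0528, 0.2163]
ee_rot: [3.139, -0.002, -1.492]
force: [0.5, 0.2, -0.3]
width: 0.0874
gripper_force: 0.0
```

View pics/end.png

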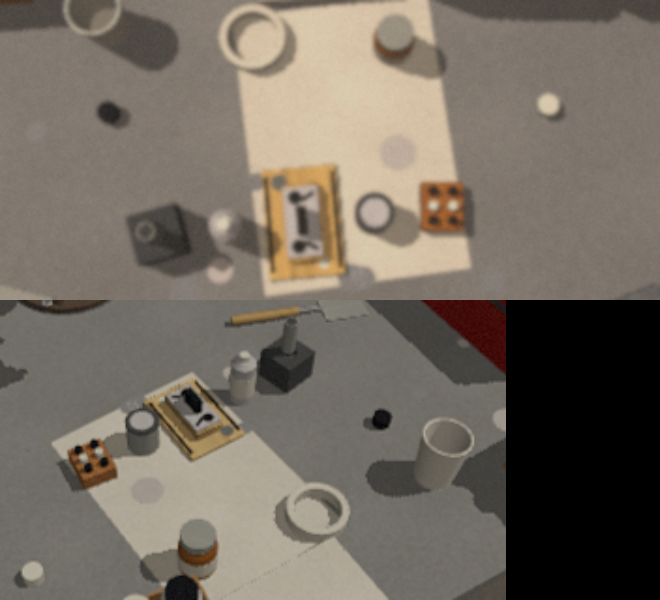

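Everything is in place: stencil on panel on board, post in base, can at crop (223,228) and tin at (375,213) standing midway, and the jar unmoved at (394,38). I hand it in.

```bash
python3 -c "
from station import order; print(order.job_done())"
```

```text
the job is handed in; nothing more can be done
None
```

I handed the job in at about 34 s, and the system returned no verdict: panel and stencil are on the board, the post is in its base, the can and tin stand midway, and the jar was not touched.

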